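# Stack the button trays and close them with their lid

## Task

Clear up the button-sorting trays: first set the mint tray on the teal-blue tray where that stands, then close the stack with the pink lid. Turn each piece so that its cut corners lie over the cut corners below and it sits fully down all round, set it down without dropping it, let go, and leave the tub, the glue and the spool alone.

Things in the scene. Friction and masses are not known exactly. Their poses are not given: they have to be found in the camera images.
- base_tray: bottom sorting tray, teal-blue, loose on the table, 350 g. 140 x 60 mm; the two corners at its +x end (nose) are cut at 45 degrees (16 mm legs), the -x end (tail) is square. Origin: centre of its underside, x towards the nose, z up. Outer walls rise to a flat shoulder at z = 32 mm; a rim set in 4.5 mm, leaning inward to 7 mm, rises on to 41 mm. Stands within 20 degrees of lengthwise, nose away from the robot
- mint_tray: pale mint tray of the same shape as the teal one, loose on the table, 140 g, yaw up to 110 degrees either way. 140 x 60 mm; the two corners at its +x end (nose) are cut at 45 degrees (16 mm legs), the -x end (tail) is square. Origin: centre of its underside, x towards the nose, z up. Same shoulder and rim heights. Can be gripped across its 60 mm width on the upright outer walls, z = 0 to 32 mm
- lid: pink lid, loose on the table, skirt down, 100 g, yaw up to 110 degrees either way. 140 x 60 mm; the two corners at its +x end (nose) are cut at 45 degrees (16 mm legs), the -x end (tail) is square. Origin: centre of its underside, x towards the nose, z up. Flat top at z = 15 mm with a white upright grip bar in its centre, 70 mm long (x), 16 mm thick (y), from z = 15 to 43 mm
- tub: bystander: open mint tub 110 x 170 x 55 mm, origin at the centre of its underside
- glue: bystander: white bottle, 52 mm diameter, 140 mm tall, orange cap, origin at the centre of its underside
- spool: bystander: wooden spool of blue ribbon standing upright, 56 mm diameter, 55 mm tall, origin at the centre of its underside
- base_tray_nose (a point): point on the underside plane of base_tray, at x = +65 mm, y = 0 in its frame (cut-cornered end)
- base_tray_tail (a point): point on the underside plane of base_tray, at x = -65 mm, y = 0 in its frame (square end)
- mint_tray_nose (a point): point on the underside plane of mint_tray, at x = +65 mm, y = 0 in its frame (cut-cornered end). The tray's 3 mm thick skirt, hollow 11 mm deep inside, drops over the rim of the tray below with 1.5 mm play (4 mm at first touch), only with the noses the same way. Seated, it rests on the shoulder: its origin 32 mm above the lower tray's
- mint_tray_tail (a point): point on the underside plane of mint_tray, at x = -65 mm, y = 0 in its frame (square end)
- lid_nose (a point): point on the underside plane of lid, at x = +65 mm, y = 0 in its frame (cut-cornered end). The lid's skirt is like the mint tray's, with the same fit. Seated, its origin is 32 mm above that of the tray it closes
- lid_tail (a point): point on the underside plane of lid, at x = -65 mm, y = 0 in its frame (square end)
There are look-alikes about, which are no part of the job. Several things have the shape of the lid; the one meant has the colours described above.

How it is judged:
On the way, in this order (a step that is already met when the one before it is completed fails the run):
1. the mint tray sits fully down on the teal tray, cut corners matched, released and at rest (horizontal distance between mint_tray_nose and base_tray_nose below 0.006 m and z of mint_tray_nose in the frame of base_tray between 0.0295 and 0.0345 m and horizontal distance between mint_tray_tail and base_tray_tail below 0.006 m and z of mint_tray_tail in the frame of base_tray between 0.0295 and 0.0345 m and angle between mint_tray's own z axis and vertical below 0.05 rad and contact force between mint_tray and the fingers below 0.1 N and linear speed of mint_tray below 0.02 m/s), for 0.2 s.
2. the lid sits fully down on the mint tray, cut corners matched, released and at rest (horizontal distance between lid_nose and mint_tray_nose below 0.006 m and z of lid_nose in the frame of mint_tray between 0.0295 and 0.0345 m and horizontal distance between lid_tail and mint_tray_tail below 0.006 m and z of lid_tail in the frame of mint_tray between 0.0295 and 0.0345 m and angle between lid's own z axis and vertical below 0.05 rad and contact force between lid and the fingers below 0.1 N and linear speed of lid below 0.02 m/s), for 0.2 s.
At the end, for the whole second after the job is handed in: Teal tray level on the table within 50 mm of its start; mint tray seated on it, lid on the mint tray, cut ends together: nose and tail within 6 mm of those below in plan and 29.5 to 34.5 mm above the underside below, tilt under 0.05 rad; all released and at rest (all of step 1 and all of step 2 and height (world z) of base_tray below 0.004 m and angle between base_tray's own z axis and vertical below 0.05 rad and distance of base_tray from where it was at the start of the episode below 0.05 m and linear speed of base_tray below 0.02 m/s); the robot touches nothing.
It fails at once if the mint tub is pushed more than 30 mm or tipped over (distance of tub from where it was at the start of the episode above 0.03 m or angle between tub's own z axis and vertical above 0.5 rad).
It fails at once if the glue bottle is pushed more than 30 mm or tipped over (distance of glue from where it was at the start of the episode above 0.03 m or angle between glue's own z axis and vertical above 0.5 rad).
It fails at once if the ribbon spool is pushed more than 30 mm or tipped over (distance of spool from where it was at the start of the episode above 0.03 m or angle between spool's own z axis and vertical above 0.5 rad).
It fails at once if the mint tray is dropped: it falls free of the fingers faster than 0.6 m/s (about 18 mm of free fall) (contact force between mint_tray and the fingers below 0.1 N and linear speed of mint_tray above 0.6 m/s).
It fails at once if the lid is dropped: it falls free of the fingers faster than 0.6 m/s (about 18 mm of free fall) (contact force between lid and the fingers below 0.1 N and linear speed of lid above 0.6 m/s).
It also fails if it takes over 58 s, if anything falls off the work surface, if the arm or the gripper's body presses on something with over 40 N, if the wrist force passes 120 N, or if a joint passes its speed limit or range.

## Robot

A 7-joint arm with a two-finger parallel gripper is mounted at the origin on the work surface. World frame = base frame: x ahead of the robot, y to its left, z up, the work surface at z = 0. Lengths are in m, angles in rad, forces in N, time in s.
With the tool pointing down it reaches from about 0.4 to 0.85 m from the base axis. Payload 4.5 kg.
Tool frame: the origin (TCP) lies at the very end of the fingers, on their centre line; the grasp point (between the pads) lies 19 mm behind it (r.grip_point_offset is the distance from the TCP to the grasp point, in m); z points along the fingers, y is the line along which they close (so a half turn about z gives the same grasp; the last joint's range is limited). The gripper opens to 88 mm and grips with 3 to 60 N. Pads are 18 mm wide; open, the fingers measure 123 mm over their backs; the gripper's body (75 mm by 187 mm) begins 45 mm behind the grasp point.
Start: joints at [-1.258, 0.689, -0.195, 1.565, 0.157, 0.902, -0.215], TCP at [0.172, 0.601, 0.239] pointing down, gripper open.
Joint ranges: [-3.01, 3.01], [-0.46, 2.08], [-1.47, 1.51], [0.13, 2.56], [-1, 4.14], [0.04, 2.09], [-2.66, 2.66]. Speed limits (rad/s): [2.57, 2.57, 3.14, 3.14, 3.14, 3.14, 3.14].

## Interface

Orientations are given as a unit quaternion [x, y, z, w].
In Python, from plant import r gives the robot as it stands.
- The arm moves only by the tool carry_out, never from a script. Its argument "rows" is a list of rows, each a list of 3 entries, a list of its own where there are three numbers: the shift along the tool's x, y, z in cm, then the turn, a rotation vector about the tool's x, y, z in degrees, then the closure, from 0 (fully open) to 1 (shut). A call has 1 to 12 rows; each row is the pose to reach, as a shift and turn from the pose commanded when the call began, along the tool's axes at that moment; what a row does not reach only later rows make up. A row lasts 1/10 s, in which the tool goes at most 50 mm and 8.59 degrees, less where a joint would pass 70% of its speed; a pose out of reach is approached as far as the arm can. A call with a gripper value outside its range is refused whole. The fingers move at their own pace and stop on an object; "newtons" is the grip in N (left out, the last holds). Time passes only in rows, so rows that repeat a pose let the fingers close. It gives the time, the measured TCP pose, the force, the opening and the grip force at its end, in the units of the state.
- r.get_state(): the state, without advancing time (a new reading comes with each control period).
- r.snapshot(name): name is "scene" or "side" or "wrist"; returns a dict with "image" (420x560x3 uint8, red, green, blue), "fx", "fy", "cx", "cy" (pixels), "pose" (4x4, takes a point from camera to world coordinates). Camera axes: x right, y up, looking along -z (the intrinsics and any distortion apply to the point x, -y, -z); pixel columns grow to the right and rows downward; lengths in m; the calibration is good to about 2 mm. A picture is of the moment at which its call begins. There is no depth.
- r.finish_job(): hands the job in; it is judged then, once.
The state is a dict: "clock": time; "q": joint angles; "qd": joint speeds; "joint_torque": joint torques, N m; "tool_pos": TCP position; "eef_rot": TCP orientation; "contact_force": force on the tool from outside, world axes, zero at the start; "moment": the same for the moment, N m; "opening": opening from 0.0 (shut) to 1.0 (fully open); "finger_force": force on a finger pad.
Only numpy, scipy, OpenCV 4.12 (cv2) and the standard library are available. Lean on these libraries where they do the work, as an engineer would, in place of code of your own. Each camera call takes 0.05 s, during which the arm holds its last target. There are 200 camera calls.

## Working session

There is one attempt and no reset: what is moved stays moved. The work goes in short steps, Python scripts to look and compute and a tool call to move; the robot and the scene stay as the last step left them, time stands still between calls to the robot, and variables do not carry over. Pictures are saved under pics/ and viewed, at most 12 in all, crops included, and the job is handed in when it is done.

Besides the shell and the picture viewer there is one more tool, called after "Emit:" as name(argument=value, ...) on one line, values as JSON. carry_out: Moves the arm, as the interface text tells. Its arguments: {"type":"object","properties":{"rows":{"type":"array"},"newtons":{"type":"number"}},"required":["rows"]}

```bash
ls; mkdir -p pics
python3 - <<'E'
from plant import r
import cv2, pickle
d={}
for n in ("scene","side","wrist"):
    s=r.snapshot(n); d[n]=s; cv2.imwrite(f"pics/{n}0.png",s["image"][:,:,::-1]); print(n,{k:v for k,v in s.items() if k!="image"})
pickle.dump(d,open("s0.pkl","wb"))
print(r.get_state(), r.grip_point_offset)
E
```

```text
pics
scene {'fx': 445.4824153085366, 'fy': 445.4824153085366, 'cx': 283.02518215398186, 'cy': 213.51819018456249, 'pose': array([[-0.26821009, -0.7234055 ,  0.63619795,  1.18640678],
       [ 0.9632652 , -0.21067031,  0.16654782,  0.15727688],
       [ 0.01354641,  0.65749715,  0.75333525,  0.76788236],
       [ 0.        ,  0.        ,  0.        ,  1.        ]])}
side {'fx': 455.89207846336313, 'fy': 455.89207846336313, 'cx': 267.5107301293129, 'cy': 206.46465980344254, 'pose': array([[ 0.84650897,  0.29081705, -0.44592377,  0.15445784],
       [-0.53218742,  0.44005337, -0.72327698, -0.65292387],
       [-0.01411102,  0.84957547,  0.5272783 ,  0.52301942],
       [ 0.        ,  0.        ,  0.        ,  1.        ]])}
wrist {'fx': 292.8899708098517, 'fy': 292.8899708098517, 'cx': 272.09693417627324, 'cy': 212.3226878176181, 'pose': array([[ 2.74785976e-01, -9.25428334e-01, -2.60911988e-01,
         1.05246993e-01],
       [ 9.61505144e-01,  2.64270904e-01,  7.52910857e-02,
         6.19897685e-01],
       [-7.25057034e-04, -2.71557153e-01,  9.62422042e-01,
         3.83678082e-01],
       [ 0.00000000e+00,  0.00000000e+00,  0.00000000e+00,
         1.00000000e+00]])}
{'clock': 0.15, 'q': array([-1.25818163,  0.68979317, -0.19450075,  1.5660438 ,  0.15727834,
        0.90251274, -0.21507967]), 'qd': array([-0.00075706, -0.00391609, -0.0015324 , -0.0036885 , -0.00106013,
        0.0004832 , -0.00043643]), 'joint_torque': array([-2.01413925e-03, -5.27862883e+01, -1.26902081e+00, -1.53587508e+01,
       -5.25737903e-02,  3.77636214e-03,  1.05005465e-04]), 'tool_pos': array([0.17192711, 0.60041193, 0.23810879]), 'eef_rot': array([ 1.38934345e-01,  9.90301357e-01, -6.84556503e-04, -4.53632411e-05]), 'contact_force': array([-0.33143353, -0.62385163, -0.0930998 ]), 'moment': array([ 0.01169752, -0.02973239,  0.00384583]), 'finger_force': 0.0, 'opening': 0.9987116236983103} 0.0187
```

View pics/scene0.png

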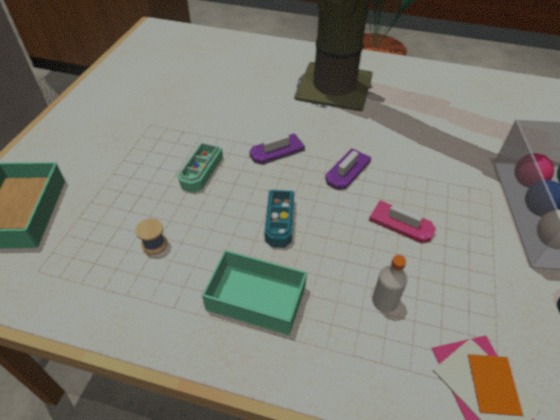

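View pics/side0.png

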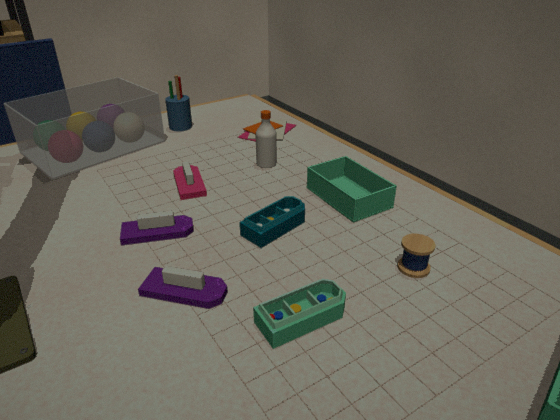

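Scene view, candidates. Mint tray: (201,167), as against the green tub (255,292), the left-hand wooden-floored box (20,205). Teal tray: (281,217). Lid: pink (402,221), as against the purple look-alikes (277,149) and (348,168), and the pink paper (465,350). I choose the pink one with the white bar and check it in a crop.

```bash
cat > h.py <<'E'
import numpy as np, cv2
from scipy.optimize import minimize
FP=np.array([[-70,-30],[54,-30],[70,-14],[70,14],[54,30],[-70,30]])/1e3
IN=lambda m:np.array([[-70+m,-30+m],[54-m*.41,-30+m],[70-m,-14+m*.41],[70-m,14-m*.41],[54-m*.41,30-m],[-70+m,30-m]]) if 0 else None
def inset(i):  # inset footprint, metres
    k=i*np.tan(np.pi/8)
    return np.array([[-.07+i,-.03+i],[.054-k,-.03+i],[.07-i,-.014-k*-1],[.07-i,.014-k],[.054-k,.03-i],[-.07+i,.03-i]])
def P(fp,z): return np.c_[fp,np.full(len(fp),z)]
TRAY=np.r_[P(FP,0),P(FP,.032),P(inset(.007),.041)]
LID=np.r_[P(FP,0),P(FP,.015)]
def proj(s,X):
    T=np.linalg.inv(s["pose"]); c=X@T[:3,:3].T+T[:3,3]
    return np.c_[s["cx"]+s["fx"]*c[:,0]/-c[:,2], s["cy"]+s["fy"]*-c[:,1]/-c[:,2]]
def ray(s,uv,z=0.):
    d=s["pose"][:3,:3]@np.array([(uv[0]-s["cx"])/s["fx"],-(uv[1]-s["cy"])/s["fy"],-1]); o=s["pose"][:3,3]
    return o+d*(z-o[2])/d[2]
def place(M,p,z=0.):
    c,n=np.cos(p[2]),np.sin(p[2]); return np.c_[M[:,:2]@np.array([[c,n],[-n,c]])+p[:2],M[:,2]+z]
def mask(s,hr,seed,smin=90,vmin=25):
    hsv=cv2.cvtColor(s["image"],cv2.COLOR_RGB2HSV)
    m=cv2.inRange(hsv,(hr[0],smin,vmin),(hr[1],255,255))
    m=cv2.morphologyEx(m,cv2.MORPH_CLOSE,np.ones((3,3)))
    n,l,st,ce=cv2.connectedComponentsWithStats(m)
    i=min((i for i in range(1,n) if st[i,4]>150),key=lambda i:np.hypot(*(ce[i]-seed)))
    ys,xs=np.where(l==i); return cv2.convexHull(np.c_[xs,ys].astype(np.float32))[:,0]
def iou(a,b):
    ar=lambda q:cv2.contourArea(q.astype(np.float32))
    I=cv2.intersectConvexConvex(a.astype(np.float32),b.astype(np.float32))[0]
    return I/(ar(a)+ar(b)-I)
def grow(h): # pixel-centre hull -> true outline (half a pixel out)
    return cv2.convexHull(np.concatenate([h+np.array(d) for d in ((-.5,-.5),(.5,-.5),(.5,.5),(-.5,.5))]).astype(np.float32))[:,0]
def fit(M,views,p0,z=0.,yaws=None):
    hs=[(s,grow(h)) for s,h in views]
    f=lambda p:sum(1-iou(cv2.convexHull(proj(s,place(M,p,z)).astype(np.float32))[:,0],h) for s,h in hs)
    best=[]
    for y in (yaws if yaws is not None else np.arange(0,2*np.pi,np.pi/8)):
        o=minimize(f,[*p0[:2],y],method="Nelder-Mead",options=dict(initial_simplex=np.array([[*p0[:2],y],[p0[0]+.02,p0[1],y],[p0[0],p0[1]+.02,y],[*p0[:2],y+.2]]),xatol=1e-5,fatol=1e-6,maxiter=400))
        best.append((o.fun,*o.x))
    return sorted(best)
E
python3 - <<'E'
from h import *; import pickle
d=pickle.load(open("s0.pkl","rb")); S,D=d["scene"],d["side"]
for s,pts in((S,[(201,167),(281,217),(402,224)]),(D,[(300,312),(273,222),(190,184)])):
    for u,v in pts: print(cv2.cvtColor(s["image"],cv2.COLOR_RGB2HSV)[v-8:v+16:4,u-12:u+13:6,:].reshape(-1,3)[::3].tolist())
objs=dict(mint=(TRAY,(65,87),(201,167),(300,312),.02),teal=(TRAY,(88,108),(281,217),(273,222),.02),lid=(LID,(163,179),(402,221),(190,184),.008))
vis=[S["image"].copy(),D["image"].copy()]
for n,(M,hr,a,b,z) in objs.items():
    ms=[(s,mask(s,hr,c)) for s,c in((S,a),(D,b))]
    c0=ray(S,a,z)
    f=fit(M,ms,c0); print(n,np.round(f[0],4)); print([np.round(x,4).tolist() for x in f if abs(np.sin((x[3]-f[0][3])/2))>.3][:1])
    for i,(s,h) in enumerate(ms):
        print(fit(M,[(s,h)],f[0][1:3],yaws=[f[0][3]])[0])
        cv2.polylines(vis[i],[cv2.convexHull(proj(s,place(M,f[0][1:])).astype(np.float32)).astype(int)],1,(255,255,0))
crop=[cv2.resize(im[v-33:v+33,u-43:u+43],None,fx=3,fy=3,interpolation=cv2.INTER_CUBIC) for im,pts in((S["image"],[(201,167),(281,217),(402,221)]),(vis[0],[(201,167),(281,217),(402,221)]),(vis[1],[(300,312),(273,222),(190,184)])) for u,v in pts]
out=np.vstack([np.hstack(crop[i:i+3]) for i in (0,3,6)]); print(out.shape)
cv2.imwrite("pics/crop1.png",out[:,:,::-1])
E
```

```text
[[72, 48, 144], [83, 56, 131], [107, 150, 107], [72, 87, 82], [45, 76, 144], [71, 63, 97], [75, 101, 98], [75, 90, 150], [18, 26, 117], [76, 95, 118]]
[[93, 149, 101], [92, 129, 73], [84, 9, 147], [88, 40, 95], [25, 133, 127], [94, 139, 101], [94, 155, 115], [90, 120, 66], [80, 8, 100], [93, 35, 138]]
[[178, 74, 104], [24, 21, 123], [171, 142, 131], [18, 26, 99], [169, 160, 156], [174, 134, 93], [169, 152, 161], [0, 46, 116], [168, 159, 159], [18, 24, 140]]
[[71, 91, 104], [73, 120, 127], [24, 206, 129], [69, 71, 107], [69, 72, 124], [71, 92, 119], [72, 109, 124], [69, 76, 110], [72, 123, 79], [73, 114, 83]]
[[93, 255, 39], [90, 255, 43], [69, 84, 94], [92, 192, 69], [92, 206, 62], [86, 57, 107], [94, 196, 39], [94, 228, 56], [90, 189, 35], [98, 185, 44]]
[[173, 161, 130], [170, 180, 129], [169, 183, 131], [172, 139, 132], [0, 78, 78], [170, 184, 111], [170, 171, 131], [171, 177, 128], [174, 165, 94], [173, 191, 91]]
mint [ 0.5623  0.4666 -0.2444 -0.0514]
[[0.6019, 0.4593, -0.2438, 3.0921]]
(np.float64(0.37412547180568256), np.float64(0.46241585345874475), np.float64(-0.2468457068604
[... 154 characters left out ...]
.05985180252068832))
teal [ 0.1354  0.5674 -0.0117  6.4978]
[[0.2023, 0.5615, -0.0127, 3.3608]]
(np.float64(0.06793876461466053), np.float64(0.563694369697647), np.float64(-0.013972854244045305), np.float64(6.505174509002399))
(np.float64(0.018363081801044845), np.float64(0.5692272500381721), np.float64(-0.009741033721734807), np.float64(6.508221305057471))
lid [0.0991 0.4945 0.2542 1.3075]
[[0.1481, 0.494, 0.2522, 4.4457]]
(np.float64(0.020902511671237023), np.float64(0.4929863351036346), np.float64(0.25310939604407656), np.float64(1.292910324754323))
(np.float64(0.03729964201031366), np.float64(0.4956207015303671), np.float64(0.255629254851922), np.float64(1.312370419074891))
(594, 774, 3)
```

View pics/crop1.png

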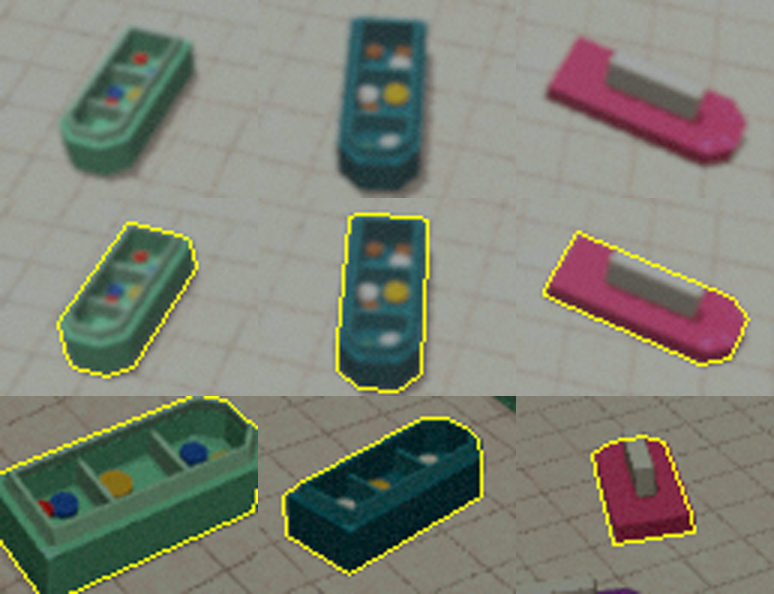

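The crop shows the pink lid with the white bar (the purple ones are ruled out). The cut ends point away from the robot on the mint and teal trays, and to the right in the scene view on the lid. I'll move above the mint tray next and refine with the wrist camera.

```bash
cat > go.py <<'E'
import sys, numpy as np
from scipy.spatial.transform import Rotation as R
from plant import r
def to(x,y,z,yd):  # TCP target and world angle of tool y (deg), tool down
    s=r.get_state(); A=R.from_quat(s["eef_rot"]); a=np.radians(yd)
    Y=np.array([np.cos(a),np.sin(a),0]); Z=np.array([0,0,-1.]); B=R.from_matrix(np.c_[np.cross(Y,Z),Y,Z])
    print("shift cm",np.round(A.inv().apply(np.array([x,y,z])-s["tool_pos"])*100,2),"turn",np.round((A.inv()*B).as_rotvec(degrees=True),2),"pos",np.round(s["tool_pos"],4),"t",s["clock"])
if __name__=="__main__":
    v=list(map(float,sys.argv[1:]))
    for i in range(0,len(v),4): to(*v[i:i+4])
E
python3 - <<'E'
from h import *; import pickle
d=pickle.load(open("s0.pkl","rb"));S,D=d["scene"],d["side"]
ms=[(S,mask(S,(63,90),(201,167),40)),(D,mask(D,(63,90),(300,312),50))]
for v in (ms,ms[:1],ms[1:]): print(fit(TRAY,v,(.466,-.244),yaws=[-.05])[0])
E
python3 go.py .42 .25 .26 -10
```

```text
(np.float64(0.09426398827101601), np.float64(0.4656180938883153), np.float64(-0.24565604146399225), np.float64(-0.0567467816735978))
(np.float64(0.024730782984607624), np.float64(0.4637861390268052), np.float64(-0.2470026051144001), np.float64(-0.058173516602567595))
(np.float64(0.017972637443349537), np.float64(0.466448984063768), np.float64(-0.2442503794398035), np.float64(-0.06020749787817887))
shift cm [-33.49 -26.87  -2.15] turn [-6.000e-02  6.000e-02  8.403e+01] pos [0.1719 0.6004 0.2381] t 0.15
```

Emit:
carry_out(rows=[[[-33.5,-26.9,-2],[0,0,84],0],[[-33.5,-26.9,-2],[0,0,84],0],[[-33.5,-26.9,-2],[0,0,84],0],[[-33.5,-26.9,-2],[0,0,84],0],[[-33.5,-26.9,-2],[0,0,84],0],[[-33.5,-26.9,-2],[0,0,84],0],[[-33.5,-26.9,-2],[0,0,84],0],[[-33.5,-26.9,-2],[0,0,84],0],[[-33.5,-26.9,-2],[0,0,84],0],[[-33.5,-26.9,-2],[0,0,84],0],[[-33.5,-26.9,-2],[0,0,84],0],[[-33.5,-26.9,-2],[0,0,84],0]], newtons=25)

```text
clock: 1.35
tool_pos: [0.4195, 0.2508, 0.2585]
eef_rot: [0.765, 0.645, -0.0, -0.0]
contact_force: [-0.9, -0.1, -0.1]
opening: 1.003
finger_force: 0.0
```

```bash
python3 go.py .466 -.245 .22 -93.3
```

```text
shift cm [-48.08  12.97   3.84] turn [-3.000e-02  2.000e-02  8.357e+01] pos [0.4195 0.2508 0.2585] t 1.35
```

Emit:
carry_out(rows=[[[-48.1,13,3.8],[0,0,83.6],0],[[-48.1,13,3.8],[0,0,83.6],0],[[-48.1,13,3.8],[0,0,83.6],0],[[-48.1,13,3.8],[0,0,83.6],0],[[-48.1,13,3.8],[0,0,83.6],0],[[-48.1,13,3.8],[0,0,83.6],0],[[-48.1,13,3.8],[0,0,83.6],0],[[-48.1,13,3.8],[0,0,83.6],0],[[-48.1,13,3.8],[0,0,83.6],0],[[-48.1,13,3.8],[0,0,83.6],0],[[-48.1,13,3.8],[0,0,83.6],0],[[-48.1,13,3.8],[0,0,83.6],0]])

```text
clock: 2.55
tool_pos: [0.4647, -0.2459, 0.2201]
eef_rot: [1.0, -0.03, -0.0, -0.001]
contact_force: [0.3, 0.5, -1.0]
opening: 0.997
finger_force: 0.0
```

```bash
python3 - <<'E'
from h import *; import pickle; from plant import r
s=r.snapshot("wrist"); pickle.dump(s,open("w1.pkl","wb")); im=s["image"].copy()
uv=proj(s,np.array([[.466,-.245,.02]]))[0]; print(uv)
h=mask(s,(63,90),uv,45); f=fit(TRAY,[(s,h)],(.466,-.245),yaws=[-.057])[0]; print(f)
cv2.polylines(im,[h.astype(int)],1,(255,0,0)); cv2.polylines(im,[cv2.convexHull(proj(s,place(TRAY,f[1:])).astype(np.float32)).astype(int)],1,(255,255,0))
cv2.imwrite("pics/w1.png",im[:,:,::-1])
E
python3 go.py .466 -.245 .22 -93.3
```

```text
[271.87419829 189.09277724]
(np.float64(0.02338167766282817), np.float64(0.4659432679965009), np.float64(-0.2438420147409351), np.float64(-0.05440795530081645))
shift cm [0.11 0.06 0.01] turn [-0.12  0.06 -0.04] pos [ 0.4649 -0.2443  0.2201] t 2.6
```

View pics/w1.png

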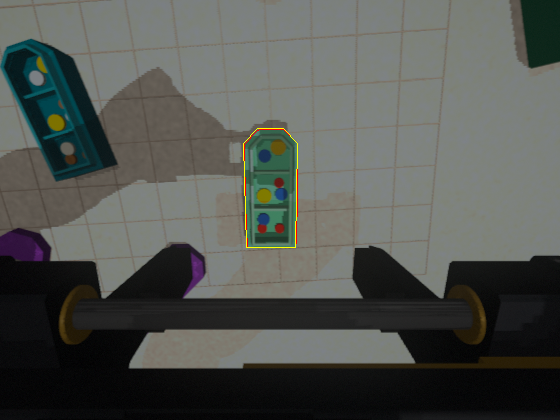

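The picture shows the mint tray at (270,188) between the fingers, and the fit agrees to about 1 mm. I'll descend and grip.

Emit:
carry_out(rows=[[[0.1,0,5],[0,0,0],0],[[0.1,0,10],[0,0,0],0],[[0.1,0,15],[0,0,0],0],[[0.1,0,18],[0,0,0],0],[[0.1,0,20],[0,0,0],0],[[0.1,0,21.2],[0,0,0],0],[[0.1,0,21.2],[0,0,0],0],[[0.1,0,21.2],[0,0,0],0.5],[[0.1,0,21.2],[0,0,0],0.6],[[0.1,0,21.2],[0,0,0],0.6],[[0.1,0,21.2],[0,0,0],0.6],[[0.1,0,21.2],[0,0,0],0.6]], newtons=25)

```text
clock: 3.8
tool_pos: [0.4663, -0.2462, 0.0095]
eef_rot: [1.0, -0.031, 0.001, 0.0]
contact_force: [0.1, 1.1, 6.6]
opening: 0.678
finger_force: 25.0
```

```bash
python3 go.py .466 -.244 .16 -93.1
```

```text
shift cm [ -0.03  -0.22 -15.05] turn [ 0.   -0.08 -0.45] pos [ 0.4663 -0.2462  0.0095] t 3.8
```

Emit:
carry_out(rows=[[[0,0,-0.5],[0,0,0],0.6],[[0,0,-2],[0,0,0],0.6],[[0,0,-5],[0,0,0],0.6],[[0,0,-9],[0,0,0],0.6],[[0,0,-13],[0,0,0],0.6],[[0,0,-15],[0,0,0],0.6],[[0,0,-15],[0,0,0],0.6]])

```text
clock: 4.5
tool_pos: [0.4671, -0.2472, 0.1614]
eef_rot: [1.0, -0.031, 0.002, 0.001]
contact_force: [-0.2, -0.4, -2.1]
opening: 0.676
finger_force: 25.0
```

```bash
python3 - <<'E'
from h import *; import pickle; from plant import r
s=r.snapshot("wrist"); pickle.dump(s,open("w2.pkl","wb")); im=s["image"].copy()
st=r.get_state(); p=st["tool_pos"]; print(p,st["opening"],st["finger_force"],st["contact_force"])
uv=proj(s,np.array([[*p[:2],p[2]+.01]]))[0]; print(uv)
h=mask(s,(63,90),uv,45); 
for dz in (-.012,-.0095,-.007): 
  f=fit(TRAY,[(s,h)],p,yaws=[-.057],z=p[2]+dz)[0]; print(f)
cv2.polylines(im,[h.astype(int)],1,(255,0,0)); cv2.polylines(im,[cv2.convexHull(proj(s,place(TRAY,f[1:],p[2]+dz)).astype(np.float32)).astype(int)],1,(255,255,0))
cv2.imwrite("pics/w2.png",im[:,:,::-1])
E
python3 go.py .567 -.012 .16 -77.5
```

```text
[ 0.46624185 -0.24632301  0.15960463] 0.681595701641654 24.998187879100442 [ 0.46675418  0.79869495 -2.15800042]
[271.08700449 272.51068742]
(np.float64(0.38348194014934744), np.float64(0.46704774084345346), np.float64(-0.24682207429863662), np.float64(-0.059349852781519455))
(np.float64(0.386803915113326), np.float64(0.46678586492166174), np.float64(-0.24700065714528585), np.float64(-0.05435395889771241))
(np.float64(0.39068320766020415), np.float64(0.4665051763169794), np.float64(-0.2467872384976596), np.float64(-0.05933688209067732))
shift cm [  8.6  -24.01  -0.04] turn [  0.06  -0.11 -16.06] pos [ 0.4662 -0.2463  0.1596] t 4.55
```

View pics/w2.png

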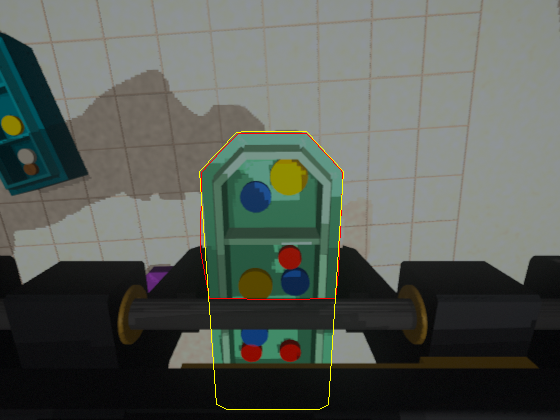

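The mint tray is held squarely, centred on the fingers (its nose spans 200..343 px at row 170). I'll view the teal tray from behind it before placing.

```bash
python3 go.py .430 -.042 .24 -77.7
```

```text
shift cm [ -4.87 -20.16  -8.07] turn [  0.06  -0.11 -15.86] pos [ 0.4662 -0.2463  0.1596] t 4.55
```

Emit:
carry_out(rows=[[[-0.5,-1.5,-2],[0,0,-2],0.6],[[-1.5,-5,-4],[0,0,-5],0.6],[[-2.5,-9,-6],[0,0,-8],0.6],[[-3.5,-13,-8],[0,0,-11],0.6],[[-4.3,-17,-8],[0,0,-14],0.6],[[-4.9,-19.5,-8],[0,0,-15.9],0.6],[[-4.9,-20.2,-8],[0,0,-15.9],0.6],[[-4.9,-20.2,-8],[0,0,-15.9],0.6],[[-4.9,-20.2,-8],[0,0,-15.9],0.6]])

```text
clock: 5.45
tool_pos: [0.4295, -0.0428, 0.2382]
eef_rot: [0.994, 0.106, -0.0, 0.001]
contact_force: [0.2, -1.3, -0.5]
opening: 0.682
finger_force: 25.0
```

```bash
python3 - <<'E'
from h import *; import pickle; from plant import r
s=r.snapshot("wrist"); pickle.dump(s,open("w3.pkl","wb")); im=s["image"].copy()
p=np.array([.567,-.012]); uv=proj(s,np.array([[*p,.02]]))[0]; print(uv)
h=mask(s,(88,108),uv,70); f=fit(TRAY,[(s,h)],p,yaws=[.215])[0]; print(f)
cv2.polylines(im,[h.astype(int)],1,(255,0,0)); cv2.polylines(im,[cv2.convexHull(proj(s,place(TRAY,f[1:])).astype(np.float32)).astype(int)],1,(255,255,0))
cv2.imwrite("pics/w3.png",im[:,:,::-1])
E
python3 go.py .567 -.012 .16 -77.5
```

```text
[271.39781806  64.34927147]
(np.float64(0.07398937771677905), np.float64(0.5668532799189812), np.float64(-0.012136259797087413), np.float64(0.21332651834897126))
shift cm [14.1  -0.16  7.83] turn [ 0.06  0.03 -0.33] pos [ 0.4295 -0.0432  0.2383] t 5.5
```

View pics/w3.png

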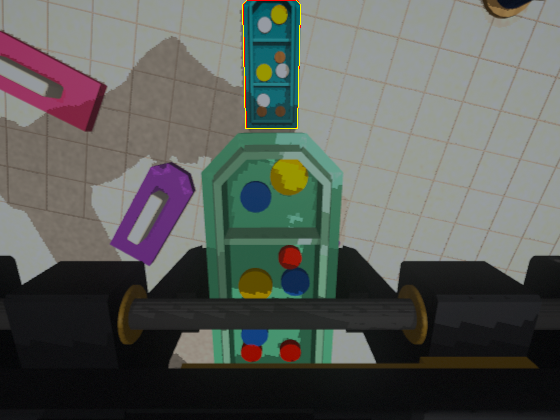

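```bash
python3 go.py .567 -.012 .09 -77.8
```

```text
shift cm [14.1  -0.16 14.83] turn [ 0.06  0.03 -0.03] pos [ 0.4295 -0.0432  0.2383] t 5.5
```

Emit:
carry_out(rows=[[[3,0,2],[0,0,0],0.6],[[7,-0.1,4],[0,0,0],0.6],[[11,-0.2,7],[0,0,0],0.6],[[13.5,-0.2,10],[0,0,0],0.6],[[14.1,-0.2,13],[0,0,0],0.6],[[14.1,-0.2,14.8],[0,0,0],0.6],[[14.1,-0.2,14.8],[0,0,0],0.6],[[14.1,-0.2,14.8],[0,0,0],0.6]])

```text
clock: 6.3
tool_pos: [0.5667, -0.0112, 0.0907]
eef_rot: [0.994, 0.106, -0.0, 0.0]
contact_force: [1.2, 0.2, 0.2]
opening: 0.678
finger_force: 25.0
```

```bash
python3 - <<'E'
from h import *; import pickle; from plant import r
o=[]
for n in ("scene","side"):
    s=r.snapshot(n); pickle.dump(s,open(n+"2.pkl","wb"))
    u,v=proj(s,np.array([[.567,-.012,.05]]))[0].astype(int)
    o.append(cv2.resize(s["image"][v-60:v+60,max(u-66,0):u+67],(400,360),interpolation=cv2.INTER_CUBIC))
cv2.imwrite("pics/c2.png",np.hstack(o)[:,:,::-1])
E
python3 go.py .567 -.012 .0415 -77.8
```

```text
shift cm [-0.09  0.12  5.03] turn [ 0.05 -0.11  0.04] pos [ 0.5675 -0.0106  0.0918] t 6.4
```

View pics/c2.png

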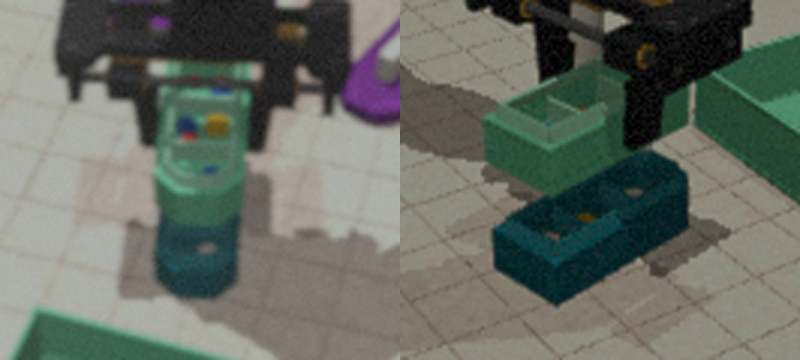

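The mint tray hangs level and in line above the teal tray. I'll lower it slowly.

Emit:
carry_out(rows=[[[0,0.1,1],[0,0,0],0.6],[[0,0.1,2],[0,0,0],0.6],[[0,0.1,3],[0,0,0],0.6],[[0,0.1,3.5],[0,0,0],0.6],[[0,0.1,3.8],[0,0,0],0.6],[[0,0.1,4.1],[0,0,0],0.6],[[0,0.1,4.4],[0,0,0],0.6],[[0,0.1,4.6],[0,0,0],0.6],[[0,0.1,4.7],[0,0,0],0.6],[[0,0.1,4.7],[0,0,0],0.6]])

```text
clock: 7.4
tool_pos: [0.5671, -0.0106, 0.0437]
eef_rot: [0.994, 0.107, 0.0, 0.0]
contact_force: [-1.0, -0.5, -0.9]
opening: 0.676
finger_force: 25.0
```

```bash
python3 -c "
from plant import r
s=r.get_state();print(s['tool_pos'],s['contact_force'],s['moment'],s['finger_force'])"
```

```text
[ 0.56714917 -0.01058893  0.04373765] [-0.97791091 -0.46589485 -0.88514096] [-0.10571134  0.08606895 -0.004055  ] 24.997760164551437
```

Emit:
carry_out(rows=[[[0,0,0.1],[0,0,0],0.6],[[0,0,0.2],[0,0,0],0.6],[[0,0,0.3],[0,0,0],0.6],[[0,0,0.3],[0,0,0],0.6]])

```text
clock: 7.8
tool_pos: [0.5674, -0.0108, 0.0415]
eef_rot: [0.994, 0.107, 0.001, 0.0]
contact_force: [-0.5, -0.7, 5.0]
opening: 0.678
finger_force: 25.0
```

Contact of about 6 N at the expected height: it is seated. I'll release gently and then rise.

Emit:
carry_out(rows=[[[0,0,0],[0,0,0],0.28],[[0,0,0],[0,0,0],0.15],[[0,0,0],[0,0,0],0],[[0,0,0],[0,0,0],0],[[0,0,-1],[0,0,0],0],[[0,0,-4],[0,0,0],0],[[0,0,-9],[0,0,0],0],[[-1,0,-14],[0,0,0],0],[[-4,0,-18],[0,0,0],0],[[-6,0,-20],[0,0,0],0],[[-6,0,-20],[0,0,0],0]])

```text
clock: 8.9
tool_pos: [0.5072, -0.0245, 0.2441]
eef_rot: [0.994, 0.106, 0.002, -0.0]
contact_force: [0.4, -0.9, 0.7]
opening: 1.0
finger_force: 0.0
```

```bash
python3 - <<'E'
from h import *; import pickle; from plant import r
o=[];V=[];W=[]
STK=np.r_[P(FP,0),P(FP,.032),P(inset(.007),.041)]
for n,hs in (("scene",40),("side",50),("wrist",45)):
    s=r.snapshot(n); pickle.dump(s,open(n+"3.pkl","wb"))
    u,v=c=proj(s,np.array([[.567,-.012,.05]]))[0]
    try: h=mask(s,(63,90),c,hs); W.append((s,h)); f=fit(TRAY,[(s,h)],(.567,-.012),yaws=[.213],z=.032)[0]; print(n,np.round(f,4))
    except Exception as e: print(n,e)
    u,v=int(u),int(v)
    o.append(cv2.resize(s["image"][max(v-60,0):v+60,max(u-45,0):u+45],(260,360),interpolation=cv2.INTER_CUBIC))
print(np.round(fit(TRAY,W,(.567,-.012),yaws=[.213],z=.032)[0],4))
cv2.imwrite("pics/c3.png",np.hstack(o)[:,:,::-1])
E
python3 go.py .45 .20 .22 -15
```

```text
scene [ 0.1267  0.5811 -0.0085  0.2035]
side [ 0.2647  0.5486 -0.0403  0.3149]
wrist [ 0.0184  0.5663 -0.0106  0.2163]
[ 0.465   0.5664 -0.011   0.2134]
shift cm [ -0.98 -23.     2.05] turn [-2.000e-02 -3.000e-02 -6.262e+01] pos [ 0.5088 -0.0226  0.2404] t 9.05
```

View pics/c3.png

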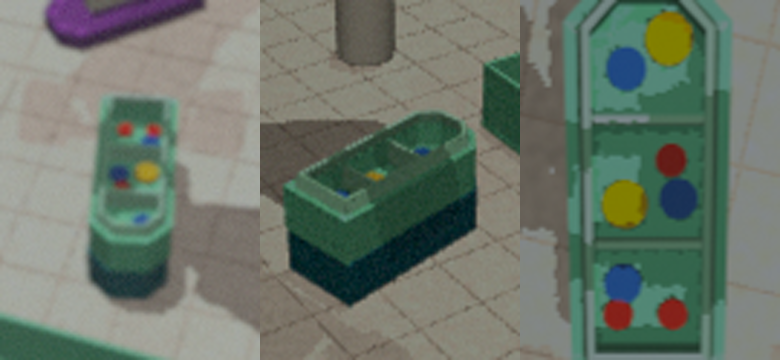

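The mint tray sits flush on the teal tray, cut corners matched. Next is the pink lid.

```bash
python3 - <<'E'
from h import *; import pickle
d=pickle.load(open("s0.pkl","rb"));S,D=d["scene"],d["side"]
print("glue",ray(S,(386,305)),ray(D,(266,162)),"purple",ray(S,(348,172)))
E
python3 go.py .494 .254 .22 -15
```

```text
glue [0.70962381 0.24348035 0.        ] [0.70938943 0.25095921 0.        ] purple [0.35993262 0.10643898 0.        ]
shift cm [  4.48 -27.34   2.06] turn [-2.000e-02 -3.000e-02 -6.262e+01] pos [ 0.5088 -0.0226  0.2404] t 9.05
```

Emit:
carry_out(rows=[[[4.5,-27.3,2],[0,0,-62.6],0],[[4.5,-27.3,2],[0,0,-62.6],0],[[4.5,-27.3,2],[0,0,-62.6],0],[[4.5,-27.3,2],[0,0,-62.6],0],[[4.5,-27.3,2],[0,0,-62.6],0],[[4.5,-27.3,2],[0,0,-62.6],0],[[4.5,-27.3,2],[0,0,-62.6],0],[[4.5,-27.3,2],[0,0,-62.6],0],[[4.5,-27.3,2],[0,0,-62.6],0],[[4.5,-27.3,2],[0,0,-62.6],0]])

```text
clock: 10.05
tool_pos: [0.494, 0.2531, 0.2196]
eef_rot: [0.794, 0.608, -0.001, -0.0]
contact_force: [-0.3, -0.1, 0.1]
opening: 0.999
finger_force: 0.0
```

```bash
python3 - <<'E'
from h import *; import pickle; from plant import r
s=r.snapshot("wrist"); im=s["image"].copy()
p=np.array([.4945,.2542]); c=proj(s,np.array([[*p,.01]]))[0]
h=mask(s,(160,179),c,80); f=fit(LID,[(s,h)],p,yaws=[1.31])[0]; print(c,f,np.degrees(f[3]))
cv2.polylines(im,[h.astype(int)],1,(255,0,0)); cv2.polylines(im,[cv2.convexHull(proj(s,place(LID,f[1:])).astype(np.float32)).astype(int)],1,(255,255,0))
cv2.imwrite("pics/w4.png",im[:,:,::-1])
E
python3 go.py .494 .254 .025 -15
```

```text
[272.2498513 187.8149333] (np.float64(0.01696606702481096), np.float64(0.4953803863883947), np.float64(0.25417053186801025), np.float64(1.3067634278771196)) 74.8720292394071
shift cm [ 1.100e-01 -1.000e-02  1.948e+01] turn [-0.05  0.05 -0.15] pos [0.494  0.253  0.2198] t 10.1
```

View pics/w4.png

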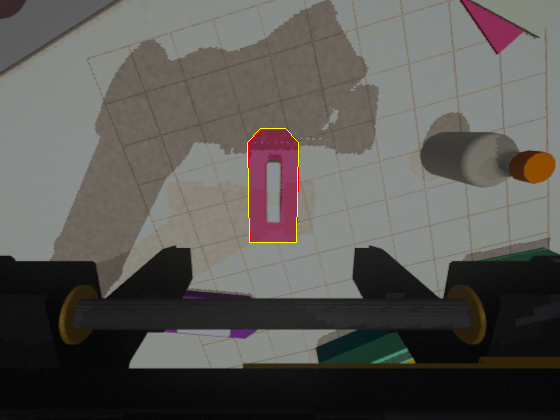

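Emit:
carry_out(rows=[[[0.1,0.1,5],[0,0,0],0.2],[[0.1,0.1,10],[0,0,0],0.3],[[0.1,0.1,14],[0,0,0],0.4],[[0.1,0.1,17],[0,0,0],0.4],[[0.1,0.1,18.8],[0,0,0],0.4],[[0.1,0.1,19.6],[0,0,0],0.4],[[0.1,0.1,19.6],[0,0,0],0.6],[[0.1,0.1,19.6],[0,0,0],0.8],[[0.1,0.1,19.6],[0,0,0],0.95],[[0.1,0.1,19.6],[0,0,0],0.95],[[0.1,0.1,19.6],[0,0,0],0.95],[[0.1,0.1,19.6],[0,0,0],0.95]])

```text
clock: 11.3
tool_pos: [0.4956, 0.254, 0.0255]
eef_rot: [0.794, 0.608, 0.001, -0.0]
contact_force: [-1.2, 0.4, 6.1]
opening: 0.183
finger_force: 25.0
```

Emit:
carry_out(rows=[[[0,0,0],[0,0,0],0.95],[[0,0,-0.5],[0,0,0],0.95],[[0,0,-2],[0,0,0],0.95],[[0,0,-5],[0,0,0],0.95],[[0,0,-9],[0,0,0],0.95],[[0,0,-13],[0,0,0],0.95],[[0,0,-16],[0,0,0],0.95],[[0,0,-16],[0,0,0],0.95]])

```text
clock: 12.1
tool_pos: [0.4977, 0.2546, 0.1896]
eef_rot: [0.794, 0.608, 0.004, 0.001]
contact_force: [1.4, 0.2, -1.3]
opening: 0.175
finger_force: 25.0
```

```bash
python3 - <<'E'
from h import *; import pickle; from plant import r
from scipy.spatial.transform import Rotation as R
s=r.snapshot("wrist"); im=s["image"].copy(); st=r.get_state(); p=st["tool_pos"]; z=p[2]-.024
c=proj(s,np.array([[*p[:2],p[2]]]))[0]; print(p,c,st["opening"],st["finger_force"])
T=R.from_quat(st["eef_rot"]).as_matrix(); print("tool x deg",np.degrees(np.arctan2(T[1,0],T[0,0])))
for yaw in (1.305,):
    cv2.polylines(im,[cv2.convexHull(proj(s,place(LID,[p[0],p[1],yaw],z)).astype(np.float32)).astype(int)],1,(255,255,0))
cv2.imwrite("pics/w5.png",im[:,:,::-1])
E
python3 go.py .5665 -.0108 .19 -77.7
```

```text
[0.4962686  0.2542348  0.18721288] [268.90182195 263.34244136] 0.1779389115839112 24.996516471728683
tool x deg 74.92799530938407
shift cm [-23.76  13.67  -0.31] turn [ 6.000e-02 -2.800e-01  6.263e+01] pos [0.4963 0.2542 0.1872] t 12.15
```

View pics/w5.png

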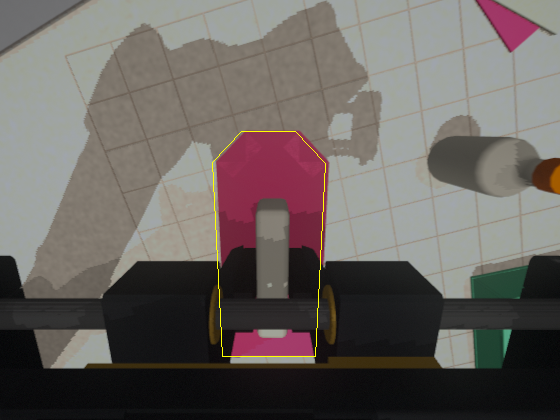

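The lid is held as predicted (its nose edge at row 131 matches the overlay). I'll move over the stack.

Emit:
carry_out(rows=[[[-3,1.7,0],[0,0,7],0.95],[[-7,4,0],[0,0,15],0.95],[[-11,6.3,0],[0,0,23],0.95],[[-15,8.6,0],[0,0,31],0.95],[[-19,11,0],[0,0,39],0.95],[[-22,12.7,0],[0,0,47],0.95],[[-23.5,13.5,0],[0,0,55],0.95],[[-23.8,13.7,0],[0,0,61],0.95],[[-23.8,13.7,2],[0,0,62.6],0.95],[[-23.8,13.7,4.5],[0,0,62.6],0.95],[[-23.8,13.7,6],[0,0,62.6],0.95],[[-23.8,13.7,6],[0,0,62.6],0.95]])

```text
clock: 13.35
tool_pos: [0.5628, -0.0112, 0.1216]
eef_rot: [0.994, 0.107, -0.004, -0.001]
contact_force: [-0.6, -0.8, -1.9]
opening: 0.179
finger_force: 25.0
```

```bash
python3 - <<'E'
from h import *; import pickle; from plant import r
o=[]
for n in ("scene","side"):
    s=r.snapshot(n)
    u,v=proj(s,np.array([[.567,-.012,.07]]))[0].astype(int)
    o.append(cv2.resize(s["image"][v-60:v+60,max(u-66,0):u+67],(400,360),interpolation=cv2.INTER_CUBIC))
cv2.imwrite("pics/c5.png",np.hstack(o)[:,:,::-1])
E
python3 go.py .5665 -.0108 .089 -77.7; sleep 1; python3 go.py .5665 -.0108 .089 -77.7
```

```text
shift cm [ 0.18 -0.06  3.51] turn [-0.02  0.12  0.01] pos [ 0.5649 -0.0118  0.1241] t 13.45
shift cm [ 0.18 -0.06  3.51] turn [-0.02  0.12  0.01] pos [ 0.5649 -0.0118  0.1241] t 13.45
```

View pics/c5.png

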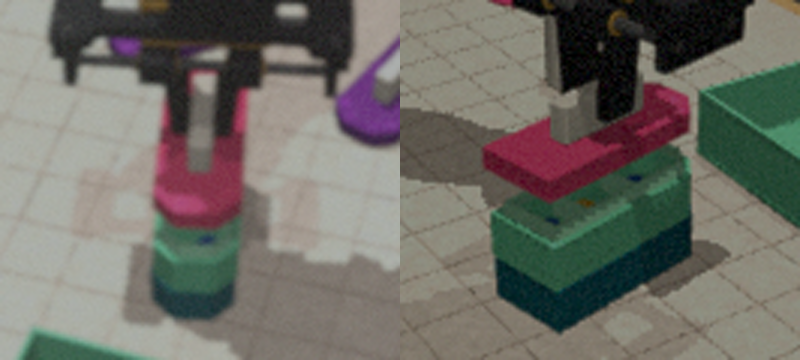

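Emit:
carry_out(rows=[[[0.1,0,0.5],[0,0,0],0.95],[[0.1,0,1],[0,0,0],0.95],[[0.1,0,1.5],[0,0,0],0.95],[[0.1,0,1.5],[0,0,0],0.95],[[0.1,0,1.5],[0,0,0],0.95],[[0.1,0,1.5],[0,0,0],0.95],[[0.1,0,1.5],[0,0,0],0.95]])

```text
clock: 14.15
tool_pos: [0.5668, -0.0115, 0.1099]
eef_rot: [0.994, 0.107, 0.0, 0.0]
contact_force: [0.4, -0.2, -2.0]
opening: 0.18
finger_force: 25.0
```

```bash
python3 go.py .5665 -.0108 .089 -77.7
```

```text
shift cm [-0.01 -0.08  2.09] turn [ 0.   -0.02  0.03] pos [ 0.5668 -0.0115  0.1099] t 14.15
```

Emit:
carry_out(rows=[[[0,-0.1,0.5],[0,0,0],0.95],[[0,-0.1,0.9],[0,0,0],0.95],[[0,-0.1,1.2],[0,0,0],0.95],[[0,-0.1,1.5],[0,0,0],0.95],[[0,-0.1,1.7],[0,0,0],0.95],[[0,-0.1,1.8],[0,0,0],0.95],[[0,-0.1,1.9],[0,0,0],0.95],[[0,-0.1,1.9],[0,0,0],0.95]])

```text
clock: 14.95
tool_pos: [0.5664, -0.0105, 0.0907]
eef_rot: [0.994, 0.107, -0.0, -0.0]
contact_force: [-0.8, -0.1, -0.6]
opening: 0.181
finger_force: 25.0
```

Emit:
carry_out(rows=[[[0,0,0.1],[0,0,0],0.95],[[0,0,0.2],[0,0,0],0.95],[[0,0,0.3],[0,0,0],0.95],[[0,0,0.3],[0,0,0],0.95]])

```text
clock: 15.35
tool_pos: [0.5666, -0.0105, 0.0894]
eef_rot: [0.994, 0.107, 0.001, -0.0]
contact_force: [-3.2, 0.3, 13.8]
opening: 0.179
finger_force: 25.0
```

Emit:
carry_out(rows=[[[0,0,0.1],[0,0,0],0.78],[[0,0,0.1],[0,0,0],0.6],[[0,0,0],[0,0,0],0.4],[[0,0,0],[0,0,0],0.4],[[0,0,-1],[0,0,0],0.4],[[0,0,-4],[0,0,0],0.4],[[0,0,-8],[0,0,0],0.4],[[0,0,-12],[0,0,0],0.4],[[-3,0,-15],[0,0,0],0.4],[[-6,0,-16],[0,0,0],0.4],[[-6,0,-16],[0,0,0],0.4],[[-6,0,-16],[0,0,0],0.4]])

```text
clock: 16.55
tool_pos: [0.5079, -0.0232, 0.2485]
eef_rot: [0.994, 0.107, 0.001, -0.0]
contact_force: [0.0, 0.3, -0.7]
opening: 0.596
finger_force: 0.0
```

Run:
```python
from h import *; from plant import r
o=[]
for n in ("scene","side","wrist"):
    s=r.snapshot(n)
    u,v=proj(s,np.array([[.567,-.012,.05]]))[0].astype(int)
    h=mask(s,(160,179),(u,v),80); f=fit(LID,[(s,h)],(.567,-.012),yaws=[.213],z=.064)[0]; print(n,np.round(f,4))
    o.append(cv2.resize(s["image"][max(v-60,0):v+60,max(u-45,0):u+45],(260,360),interpolation=cv2.INTER_CUBIC))
cv2.imwrite("pics/c6.png",np.hstack(o)[:,:,::-1]); print(r.get_state()["contact_force"])
```

```text
scene [ 0.0208  0.564  -0.0118  0.2235]
side [ 0.0438  0.5669 -0.0097  0.2061]
wrist [ 0.0116  0.5667 -0.0101  0.2165]
[ 0.38412674 -0.86388478 -0.8431739 ]
```

View pics/c6.png

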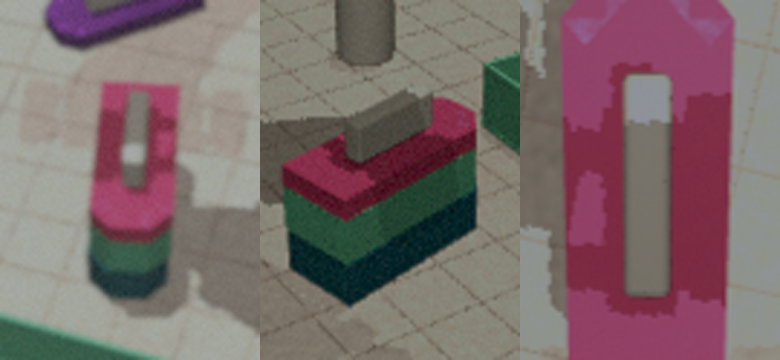

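The lid is flush on the mint tray with the cut corners matched, and the gripper is clear. I'm handing it in.

```bash
python3 -c "
from plant import r
print(r.finish_job())"
```

```text
the job is handed in; nothing more can be done
None
```

The mint tray is seated on the teal tray and the pink lid closes the stack, cut corners matched, all released, at about 17 s on the clock; the job is handed in, but the hand-in call returned no verdict.

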